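# Close and lock the watercolour box

### The job

The signing is over: close and lock the watercolour box on the table. With the fingertips, push the red knob along the long leg of its L-shaped slot to the corner, so that it drives the blue sliding cover shut, then push it sideways along the short leg until it is fully home at the end beside the green dot, and leave it there. Only push the knob, never lift it, and leave the other things on the table where they are.

Things in the scene. Friction and masses are not known exactly. Their poses are not given: they have to be found in the camera images.
- paintbox: Steel watercolour box, fixed to the table, 250 x 370 mm, white deck 24 mm above the table, turned up to 35 degrees. Origin: centre of its underside; z up, y along the 370 mm side. In the deck's -x half is an L-shaped slot, 20 mm wide: the long leg runs along +y at x = -40 mm from y = -120 mm to the corner, the short leg runs from there towards -x; a green dot lies on the deck past its end.
- knob: Red knob, 36 mm diameter, 25 to 58 mm above the table, on a pin follower (about 220 g) loose in the slot. Origin: on its axis, 6 mm above the table. A 16 mm stem passes through the slot; a 52 mm flange under the deck leaves 4 mm of upward play. Starts near the -y end of the long leg, slides easily (greased, 1 to 2 N), has no spring.
- cover (a joint): Blue cover plate sliding along the box's y: 0 = fully shut (furthest +y), up to 0.105 m = open (towards -y); starts 50 to 100 mm open. Needs about 1.5 N, stays where left. It lies on the box's +x half (box x 0 to 112 mm), top 5.5 mm above the deck. Its crossbar reaches over the slot ahead (+y) of the knob, which pushes on it; no spring.
- cover_bar (a point): Point on the crossbar's -y face, at its top edge, at box x = -50 mm. The blue bar runs along the box's x from -105 mm, is 12 mm wide, its top 7 mm above the deck. With the cover shut and the knob against the bar, the knob is 1 mm past the centre line of the short leg.
- slot_start (a point): Axis of the slot's long leg near its -y end, at deck height (box x -40, y -112 mm): where the knob's axis is when at that end.
- slot_corner (a point): Where the knob's axis is at the slot's corner, at deck height (box x -40, y 50 mm).
- slot_end (a point): Where the knob's axis is when fully home against the end of the short leg, beside the green dot, at deck height (box x -87, y 50 mm).
- eraser: White eraser, 22 x 40 x 12 mm, loose on the box's deck near its (-x, -y) corner. Origin: centre of its underside. Leave it.
- cup: White plastic cup, 70 mm wide, 85 mm tall, beside the -y end of the box. Origin: centre of its underside. Leave it.
- ink: Small ink jar, 48 mm wide, 55 mm tall, beside the +y end of the box. Origin: centre of its underside. Leave it.
- paintbrush: Paint brush, 170 mm long, lying beyond the +x side of the box. Leave it.
- bottle: Clear water bottle, 72 mm wide, 230 mm tall, at the left of the table. Origin: centre of its underside. Leave it.
- book: Closed red book, 166 x 228 x 28 mm, at the right of the table. Origin: centre of its underside. Leave it.
- cardbox: Cardboard box of cards, 80 x 110 x 35 mm, at the left of the table. Origin: centre of its underside. Leave it.
Things that resemble listed ones, but are neither listed nor needed, are in the scene too. What is shaped like the knob but yellow is not meant.

How it is judged (in metres and radians):
On the way:
1. the knob is pushed along the long leg to the corner and the cover is shut (y of knob in the frame of paintbox above 0.044 m and x of knob in the frame of paintbox above -0.065 m and value of joint cover below 0.008 m), for 0.05 s.
At the end, for the whole second after the job is handed in: The knob's axis is within 7 mm of the end of the short leg (box x below -80 mm, in the short leg), the cover is shut to within 6 mm, and the knob is at rest (x of knob in the frame of paintbox below -0.08 m and y of knob in the frame of paintbox above 0.044 m and value of joint cover below 0.006 m and linear speed of knob below 0.02 m/s); the robot touches nothing.
It fails at once if the knob is lifted more than 3 mm (z of knob in the frame of paintbox above 0.0092 m).
It fails at once if another thing on the table or on the box is moved more than 20 mm (distance of any of eraser, cup, ink, paintbrush, bottle, book, cardbox from where it was at the start of the episode above 0.02 m).
It also fails if it takes over 45 s, if anything falls off the work surface, if the arm or the gripper's body presses on something with over 40 N, if the wrist force passes 120 N, or if a joint passes its speed limit or range.

### The arm

A 6-joint arm with a two-finger parallel gripper is mounted at the origin on the work surface. World frame = base frame: x ahead of the robot, y to its left, z up, the work surface at z = 0. Lengths are in mm, angles in rad, forces in N, time in s.
With the tool pointing down it reaches from about 275 to 750 mm from the base axis. Payload 10.2 kg.
Tool frame: the origin (TCP) lies on the front face of the gripper's body, between the roots of the fingers; the fingertips stand 73 mm ahead of it and the grasp point (between the pads) lies 54 mm ahead of it; z points along the fingers, y is the line along which they close (so a half turn about z gives the same grasp; the last joint's range is limited). The gripper opens to 85 mm and grips with 20 to 120 N. Pads are 22 mm wide; open, the fingers measure 114 mm over their backs; the gripper's body (76 mm by 85 mm) begins 54 mm behind the grasp point. The pads swing forward as they close: fully open they stand 13 mm farther back than shut.
Start: joints at [-1.438, 0.313, 1.498, -0, 1.331, -0.223], TCP at [182.866, -492.13, 303.894] pointing down, gripper open.
Joint ranges: [-2.94, 2.94], [-0.97, 2.17], [0.19, 2.56], [-1.23, 4.37], [0.02, 3.11], [-2.88, 2.88]. Speed limits (rad/s): [2.39, 2.39, 3.01, 3.14, 3.14, 3.14].

### API

Orientations are given as a unit quaternion [w, x, y, z].
In Python, from rig import * gives the robot as it stands.
- The arm moves only by the tool step_arm, never from a script. Its argument "plan" is a list of rows, each an object with "offset": the shift along the tool's x, y, z in cm, a list of three; "rot": the turn, a rotation vector about the tool's x, y, z in degrees, a list of three; "gripper": the finger opening in cm, from 0 to 8.54. In form: [{"offset": [x, y, z], "rot": [wx, wy, wz], "gripper": gripper}, ...]. A call has 1 to 12 rows; each row is the pose to reach, as a shift and turn from the pose commanded when the call began, along the tool's axes at that moment; what a row does not reach only later rows make up. A row lasts 1/10 s, in which the tool goes at most 50 mm and 8.59 degrees, less where a joint would pass 70% of its speed; a pose out of reach is approached as far as the arm can. A call with a gripper value outside its range is refused whole. The fingers move at their own pace and stop on an object; "squeeze" is the grip in N (left out, the last holds). Time passes only in rows, so rows that repeat a pose let the fingers close. It gives the time, the measured TCP pose, the force, the opening and the grip force at its end, in the units of the state.
- sense(): the state, without advancing time (a new reading comes with each control period).
- capture(name): name is "scene" or "top"; returns a dict with "color" (384x512x3 uint8, red, green, blue), "depth" (384x512 float32, mm along the optical axis (not along the pixel's ray), 0 where there is no reading), "vertical_fov" (degrees; the focal length in pixels is half the picture's height over the tangent of half this angle, whatever the lens; pixels are square), "cx", "cy" (the principal point, pixels), "rvec" (rotation vector, rad) and "tvec" (3), from world to camera coordinates, as OpenCV has them. Camera axes: x right, y down, z forward; pixel columns grow to the right and rows downward; lengths in mm; the calibration is good to about 2 mm. A picture is of the moment at which its call begins.
- finish_job(): hands the job in; it is judged then, once.
The state is a dict: "time_s": time; "joints": joint angles; "dq": joint speeds; "tau": joint torques, N m; "eef_pos": TCP position; "ee_rot": TCP orientation; "force": force on the tool from outside, world axes, zero at the start; "wrist_torque": the same for the moment, N m; "grip_width": opening from 0.0 (shut) to 1.0 (fully open); "grip_force": force on a finger pad.
Only numpy, scipy, OpenCV 4.12 (cv2) and the standard library are available. Lean on these libraries where they do the work, as an engineer would, in place of code of your own. Each camera call takes 0.05 s, during which the arm holds its last target. There are 200 camera calls.

## Working session

There is one attempt and no reset: what is moved stays moved. The work goes in short steps, Python scripts to look and compute and a tool call to move; the robot and the scene stay as the last step left them, time stands still between calls to the robot, and variables do not carry over. Pictures are saved under pics/ and viewed, at most 10 in all, crops included, and the job is handed in when it is done.

Besides the shell and the picture viewer there is one more tool, called after ">>>" in YAML: its name, and indented under it one key for each argument. step_arm: Moves the arm, as the interface text tells. Its arguments: {"type":"object","properties":{"plan":{"type":"array"},"squeeze":{"type":"number"}},"required":["plan"]}

```bash
mkdir -p pics
cat > h.py <<'E'
from rig import *
import numpy as np, cv2
def cam(n):
    c=capture(n); c['f']=c['color'].shape[0]/2/np.tan(np.radians(c['vertical_fov'])/2)
    c['R']=cv2.Rodrigues(np.array(c['rvec'],float))[0]; c['t']=np.array(c['tvec'],float).ravel(); return c
def ray(c,uv,z):
    uv=np.atleast_2d(np.array(uv,float)); d=np.c_[(uv[:,0]-c['cx'])/c['f'],(uv[:,1]-c['cy'])/c['f'],np.ones(len(uv))]@c['R']
    o=-c['R'].T@c['t']; return o+d*((z-o[2])/d[:,2])[:,None]
def save(c,n,crop=None,s=1):
    im=c['color'][:,:,::-1]
    if crop: im=im[crop[1]:crop[3],crop[0]:crop[2]]
    cv2.imwrite('pics/'+n,cv2.resize(im,None,fx=s,fy=s,interpolation=cv2.INTER_CUBIC))
def blobs(c,col,mn=15):
    h=cv2.cvtColor(c['color'],cv2.COLOR_RGB2HSV); r={'red':[(0,8),(172,180)],'blue':[(95,130)],'green':[(40,85)],'yellow':[(20,35)]}[col]
    m=sum(cv2.inRange(h,(a,110,60),(b,255,255)) for a,b in r)
    n,l,s,ce=cv2.connectedComponentsWithStats(m.astype(np.uint8)); return [(s[i].tolist(),ce[i].round(1).tolist(),l==i) for i in range(1,n) if s[i][4]>=mn]
E
python3 - <<'E'
from h import *
for n in('top','scene'):
    c=cam(n); save(c,n+'1.png',s=1.5)
    print(n,c['f'],c['cx'],c['cy'],(-c['R'].T@c['t']).round())
    for k in('red','blue','green','yellow'):
        for s,ce,m in blobs(c,k): print(k,s,ce,ray(c,ce,30)[0].round())
print(sense())
E
```

```text
top 404.528511931178 260.3346357356449 191.93361559565338 [ 436.  -16. 1334.]
red [426, 77, 11, 46, 109] [430.9, 99.6] [ 862. -574.   30.]
red [30, 121, 17, 11, 46] [37.7, 125.7] [740. 714.  30.]
red [234, 156, 8, 8, 41] [237.6, 159.5] [646.  58.  30.]
red [0, 195, 73, 14, 719] [33.8, 201.7] [492. 709.  30.]
red [383, 196, 84, 71, 3397] [424.6, 231.4] [ 428. -550.   30.]
red [282, 212, 11, 10, 96] [286.9, 216.6] [ 464. -107.   30.]
red [0, 276, 68, 18, 654] [32.4, 286.0] [225. 695.  30.]
red [450, 313, 50, 8, 134] [477.8, 317.0] [ 162. -716.   30.]
blue [25, 115, 8, 6, 17] [27.9, 117.6] [767. 748.  30.]
blue [476, 118, 13, 3, 17] [482.1, 119.1] [ 800. -743.   30.]
blue [453, 120, 22, 5, 27] [463.4, 122.3] [ 788. -681.   30.]
blue [242, 162, 7, 7, 30] [245.2, 165.0] [628.  32.  30.]
blue [266, 162, 42, 41, 929] [286.4, 181.5] [ 578. -103.   30.]
blue [81, 177, 11, 10, 89] [85.9, 181.3] [562. 546.  30.]
blue [0, 218, 34, 10, 311] [16.3, 222.9] [422. 760.  30.]
blue [0, 307, 28, 11, 283] [13.2, 312.4] [142. 750.  30.]
yellow [367, 100, 19, 2, 28] [375.8, 100.6] [ 853. -392.   30.]
yello
[... 3280 characters left out ...]
1.   30.]
{'time_s': 0.1, 'joints': array([-1.43836162e+00,  3.13388405e-01,  1.49831620e+00,  2.29196791e-05,
        1.33100779e+00, -2.23418756e-01]), 'dq': array([-0.00188812, -0.00204614, -0.00136905, -0.00214433,  0.00105357,
       -0.00021205]), 'tau': array([ 4.35930473e-03, -4.12897432e+01, -2.60141158e+01, -1.36238505e-04,
        2.98278756e-03, -3.36567680e-07]), 'eef_pos': array([ 182.87003321, -491.97770776,  303.41205325]), 'ee_rot': array([-5.58782276e-04,  9.84213083e-01,  1.76986707e-01,  3.65796415e-05]), 'force': array([ 0.10054562, -0.58104192, -0.82685851]), 'wrist_torque': array([0.01019099, 0.0284699 , 0.02816249]), 'grip_force': 0.0, 'grip_width': 0.996512583295567}
```

View pics/top1.png

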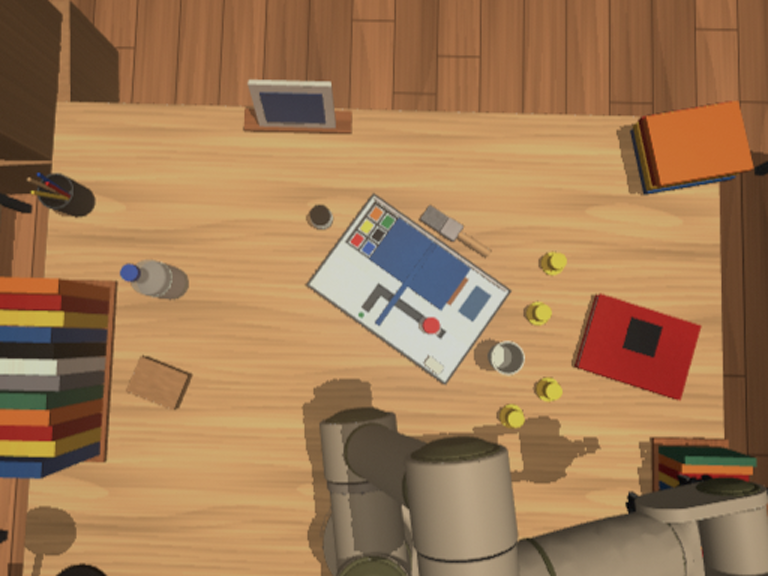

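View pics/scene1.png

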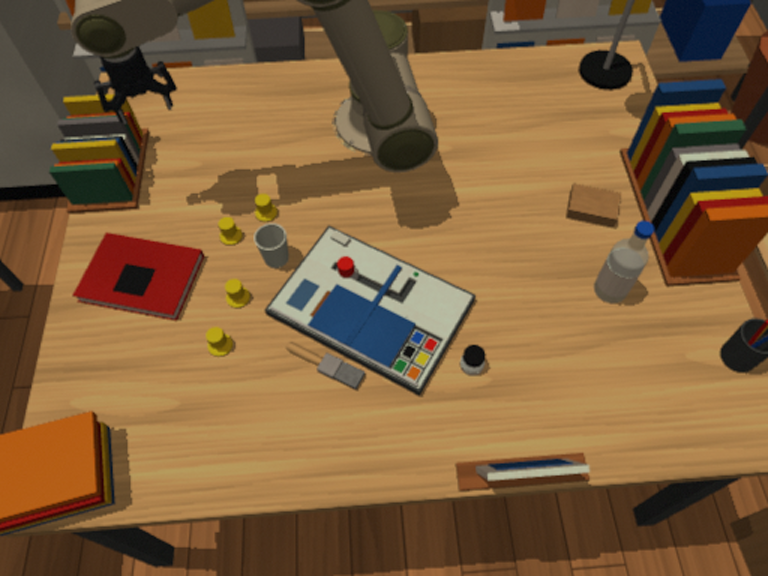

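The top view shows the red knob at about (287,217) in camera pixels, on the white box. The blue crossbar is just ahead of it (about (267,195)) and the green dot is at (241,210). The other red blobs are the book at (425,231) and a paint pan at (238,160). The four yellow knob-shapes at (369,175), (359,209), (366,260) and (341,277) are decoys. Only the red blob in the slot fits, and I'll confirm that in a crop.

```bash
cat >> h.py <<'E'
def box(c,kuv):
    h=cv2.cvtColor(c['color'],cv2.COLOR_RGB2HSV); m=cv2.inRange(h,(0,0,140),(180,70,255))
    n,l,s,ce=cv2.connectedComponentsWithStats(m)
    i=max((i for i in range(1,n) if s[i][0]<kuv[0]<s[i][0]+s[i][2] and s[i][1]<kuv[1]<s[i][1]+s[i][3]),key=lambda i:s[i][4])
    p=ray(c,np.argwhere(l==i)[:,::-1],24)[:,:2].astype(np.float32)
    return cv2.minAreaRect(p)
E
python3 - <<'E'
from h import *
for n in('top','scene'):
    c=cam(n)
    k=[b for b in blobs(c,'red',80) if 200<b[1][0]<300 and 170<b[1][1]<225][0][1]
    r=box(c,k); print(n,r); 
    K=ray(c,k,56 if n=='top' else 48)[0]
    # y axis of box: direction of long side, with +y world
    P=cv2.boxPoints(r); e=[P[1]-P[0],P[2]-P[1]]; y=max(e,key=np.linalg.norm); y=y/np.linalg.norm(y); y=y*np.sign(y[1]); x=np.array([y[1],-y[0]])
    o=np.array(r[0]); print('O',o,'yaw',np.degrees(np.arctan2(x[1],x[0])),'knob',K,'box',(K[:2]-o)@x,(K[:2]-o)@y)
    for nm,(a,b) in dict(start=(-40,-112),corner=(-40,50),end=(-87,50)).items():
        q=o+a*x+b*y; print(nm,q.round(1))
        uv=cv2.projectPoints(np.array([[*q,24.]]),c['rvec'],c['tvec'],np.array([[c['f'],0,c['cx']],[0,c['f'],c['cy']],[0,0,1.]]),None)[0].ravel(); c['color']=c['color'].copy(); cv2.circle(c['color'],(int(round(uv[0])),int(round(uv[1]))),1,(255,0,255),-1)
    for s in [ce for s,ce,m in blobs(c,'blue',500)]: print('blue',ray(c,s,30)[0])
    if n=='top': save(c,'crop_top.png',(195,120,350,262),5)
    else: save(c,'crop_sc.png',(170,140,330,265),5)
E
```

```text
top ((544.9766235351562, -57.79473876953125), (361.4836730957031, 242.25958251953125), 55.80482482910156)
O [544.97662354 -57.79473877] yaw -34.195175 knob [ 463.53756793 -104.7273102    56.        ] box -40.98376267055067 -84.58910668150719
start [ 448.9 -128. ]
corner [540.   6.]
end [501.1  32.5]
blue [ 577.60945941 -101.40757915   30.        ]
scene ((543.8232421875, -55.81060791015625), (359.43865966796875, 239.1478729248047), 55.64134216308594)
O [543.82324219 -55.81060791] yaw -34.358654 knob [ 466.87063704 -103.74228558   48.        ] box -36.47471973770863 -82.99846073981156
start [ 447.6 -125.7]
corner [539.   8.]
end [500.2  34.6]
blue [596.45870273 -73.78522063  30.        ]
```

View pics/crop_top.png

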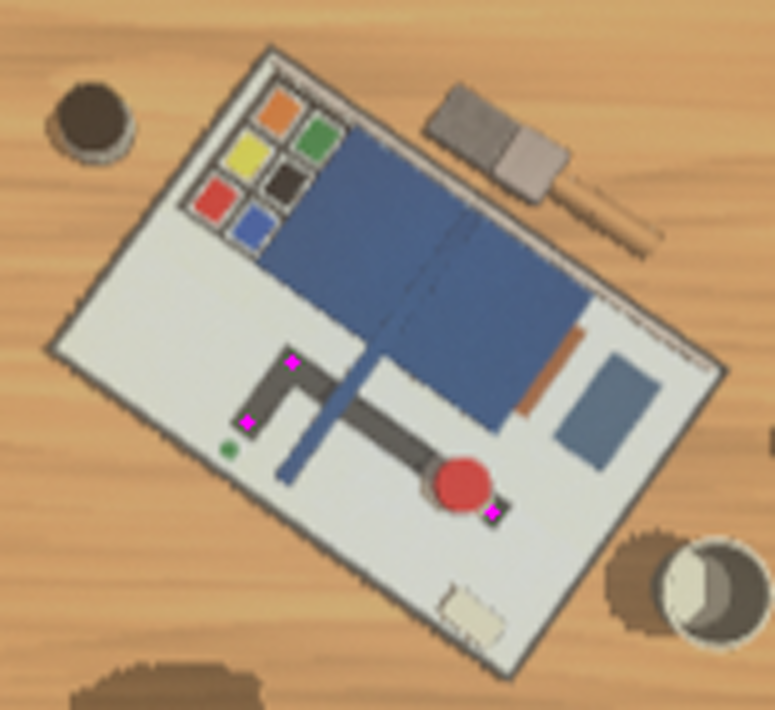

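View pics/crop_sc.png

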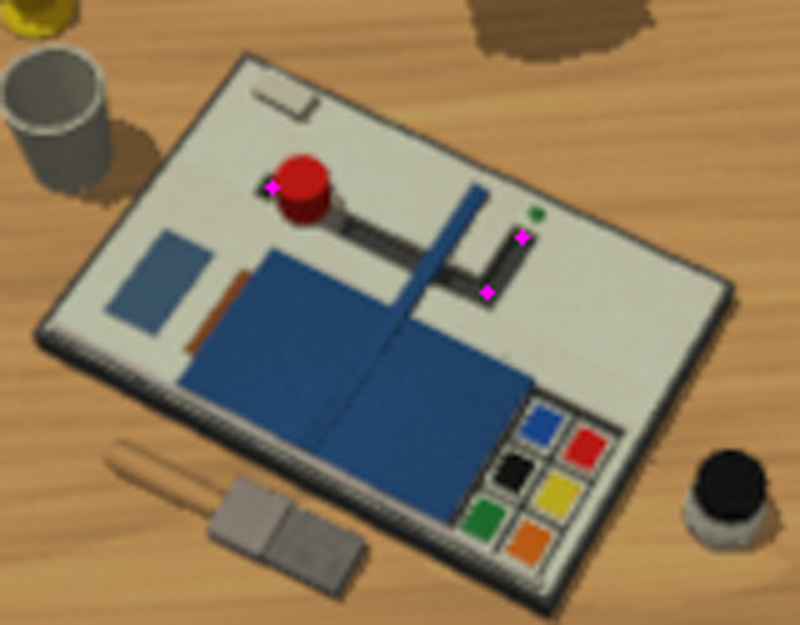

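The crops confirm the red knob in the slot at box (-40,-85). The projected magenta marks sit on the slot start, corner and end. I'll close the fingers and go above the spot behind the knob.

>>> step_arm:
  plan:
    - {"offset": [3,-2,0],"rot": [0,0,-3],"gripper": 0}
    - {"offset": [7,-4.6,0],"rot": [0,0,-7],"gripper": 0}
    - {"offset": [11,-7.3,0],"rot": [0,0,-11],"gripper": 0}
    - {"offset": [15,-10,0],"rot": [0,0,-15],"gripper": 0}
    - {"offset": [19,-12.6,0],"rot": [0,0,-19],"gripper": 0}
    - {"offset": [23,-15.3,0],"rot": [0,0,-23],"gripper": 0}
    - {"offset": [27,-18,0],"rot": [0,0,-27],"gripper": 0}
    - {"offset": [31,-20.5,0],"rot": [0,0,-31],"gripper": 0}
    - {"offset": [34,-22.5,0],"rot": [0,0,-34],"gripper": 0}
    - {"offset": [36.4,-24.2,0],"rot": [0,0,-35.3],"gripper": 0}
    - {"offset": [36.4,-24.2,0],"rot": [0,0,-35.3],"gripper": 0}
    - {"offset": [36.4,-24.2,0],"rot": [0,0,-35.3],"gripper": 0}
  squeeze: 40

```text
time_s: 1.4
eef_pos: [439.8, -138.3, 303.7]
ee_rot: [-0.0, 0.884, 0.467, -0.0]
force: [-0.2, 0.1, 0.3]
grip_width: -0.003
grip_force: 0.0
```

>>> step_arm:
  plan:
    - {"offset": [0,0,3],"rot": [0,0,0],"gripper": 0}
    - {"offset": [0,0,7],"rot": [0,0,0],"gripper": 0}
    - {"offset": [0,0,11],"rot": [0,0,0],"gripper": 0}
    - {"offset": [0,0,14.5],"rot": [0,0,0],"gripper": 0}
    - {"offset": [0,0,17.5],"rot": [0,0,0],"gripper": 0}
    - {"offset": [0,0,19.0],"rot": [0,0,0],"gripper": 0}
    - {"offset": [0,0,19.4],"rot": [0,0,0],"gripper": 0}
    - {"offset": [0,0,19.4],"rot": [0,0,0],"gripper": 0}

```text
time_s: 2.2
eef_pos: [439.5, -139.2, 110.0]
ee_rot: [-0.0, 0.885, 0.467, -0.0]
force: [-0.1, 0.3, 0.7]
grip_width: 0.001
grip_force: 0.0
```

Run:
```python
from h import *
s=sense(); print(s['eef_pos'],s['force'])
c=cam('scene'); save(c,'s2.png',(170,120,330,265),4)
```

```text
[ 439.53481989 -139.179015    109.95157431] [-0.14013945  0.27574026  0.71126516]
```

View pics/s2.png

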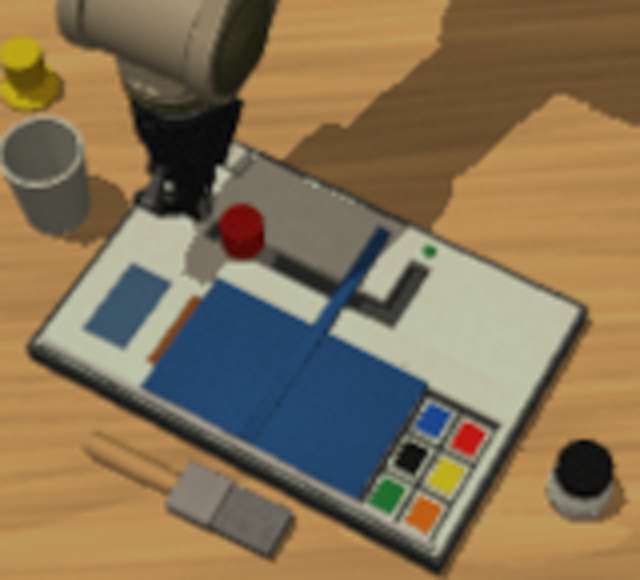

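The fingertips, at crop (190,205), are down right behind the red knob at (242,230). Next, push along tool x, which is box +y.

>>> step_arm:
  plan:
    - {"offset": [0.8,0,0],"rot": [0,0,0],"gripper": 0}
    - {"offset": [1.6,0,0],"rot": [0,0,0],"gripper": 0}
    - {"offset": [2.4,0,0],"rot": [0,0,0],"gripper": 0}
    - {"offset": [3.2,0,0],"rot": [0,0,0],"gripper": 0}
    - {"offset": [4,0,0],"rot": [0,0,0],"gripper": 0}
    - {"offset": [4.8,0,0],"rot": [0,0,0],"gripper": 0}
    - {"offset": [5.6,0,0],"rot": [0,0,0],"gripper": 0}
    - {"offset": [6.4,0,0],"rot": [0,0,0],"gripper": 0}
    - {"offset": [7.2,0,0],"rot": [0,0,0],"gripper": 0}
    - {"offset": [8,0,0],"rot": [0,0,0],"gripper": 0}

```text
time_s: 3.25
eef_pos: [485.2, -71.9, 109.9]
ee_rot: [-0.0, 0.884, 0.467, -0.0]
force: [0.5, -0.6, 0.2]
grip_width: -0.001
grip_force: 0.4
```

>>> step_arm:
  plan:
    - {"offset": [0.8,0,0],"rot": [0,0,0],"gripper": 0}
    - {"offset": [1.6,0,0],"rot": [0,0,0],"gripper": 0}
    - {"offset": [2.4,0,0],"rot": [0,0,0],"gripper": 0}
    - {"offset": [3.2,0,0],"rot": [0,0,0],"gripper": 0}
    - {"offset": [4,0,0],"rot": [0,0,0],"gripper": 0}
    - {"offset": [4.8,0,0],"rot": [0,0,0],"gripper": 0}
    - {"offset": [5.4,0,0],"rot": [0,0,0],"gripper": 0}
    - {"offset": [5.9,0,0],"rot": [0,0,0],"gripper": 0}
    - {"offset": [6.2,0,0],"rot": [0,0,0],"gripper": 0}
    - {"offset": [6.2,0,0],"rot": [0,0,0],"gripper": 0}

```text
time_s: 4.25
eef_pos: [520.0, -20.8, 109.8]
ee_rot: [-0.0, 0.884, 0.467, 0.0]
force: [0.0, 0.2, 1.2]
grip_width: 0.006
grip_force: 0.0
```

```bash
cat >> h.py <<'E'
O=np.array([544.5,-57]); X=np.array([.826,-.5635]); Y=np.array([.5635,.826])
def B(p): d=np.asarray(p)[:2]-O; return (d@X).round(1),(d@Y).round(1)
E
python3 - <<'E'
from h import *
s=sense(); print(B(s['eef_pos']),s['eef_pos'][2],s['force'],B(s['force'][:2]+O))
for n,z in(('top',57),('scene',48)):
    c=cam(n)
    for b in blobs(c,'red',25):
        p=ray(c,b[1],z)[0]; q=B(p)
        if abs(q[0])<100 and abs(q[1])<170: print(n,b[0],q)
    if n=='scene': save(c,'s3.png',(170,120,330,265),4)
E
```

```text
(np.float64(-40.6), np.float64(16.1)) 109.8468140249402 [0.01587645 0.22616766 1.1717195 ] (np.float64(-0.1), np.float64(0.2))
scene [260, 188, 12, 15, 141] (np.float64(-38.5), np.float64(47.1))
```

View pics/s3.png

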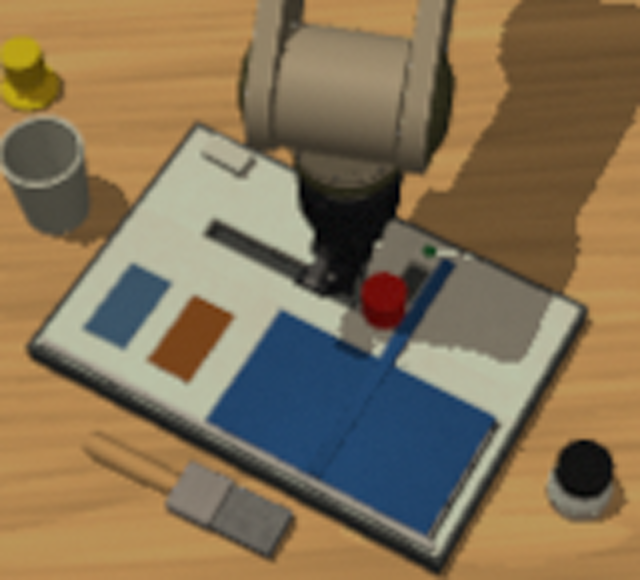

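The knob, at crop (385,300), is a few mm short of the corner and the cover is nearly shut. I'll keep nudging until it meets the stop.

>>> step_arm:
  plan:
    - {"offset": [0.15,0,0],"rot": [0,0,0],"gripper": 0}
    - {"offset": [0.3,0,0],"rot": [0,0,0],"gripper": 0}
    - {"offset": [0.4,0,0],"rot": [0,0,0],"gripper": 0}
    - {"offset": [0.4,0,0],"rot": [0,0,0],"gripper": 0}

```text
time_s: 4.75
eef_pos: [522.1, -17.9, 109.9]
ee_rot: [-0.0, 0.884, 0.467, -0.0]
force: [-0.5, -1.9, 0.2]
grip_width: 0.001
grip_force: 0.5
```

>>> step_arm:
  plan:
    - {"offset": [0.1,0,0],"rot": [0,0,0],"gripper": 0}
    - {"offset": [0.2,0,0],"rot": [0,0,0],"gripper": 0}
    - {"offset": [0.2,0,0],"rot": [0,0,0],"gripper": 0}

```text
time_s: 5.05
eef_pos: [523.3, -16.2, 109.9]
ee_rot: [-0.0, 0.884, 0.467, 0.0]
force: [0.0, -1.3, -0.5]
grip_width: -0.003
grip_force: 0.5
```

>>> step_arm:
  plan:
    - {"offset": [0.1,0,0],"rot": [0,0,0],"gripper": 0}
    - {"offset": [0.15,0,0],"rot": [0,0,0],"gripper": 0}
    - {"offset": [0.15,0,0],"rot": [0,0,0],"gripper": 0}

```text
time_s: 5.35
eef_pos: [523.7, -15.6, 110.0]
ee_rot: [0.0, 0.884, 0.467, -0.001]
force: [-4.6, -7.0, 3.3]
grip_width: -0.002
grip_force: 4.0
```

Run:
```python
from h import *
s=sense(); print(B(s['eef_pos']),s['eef_pos'][2],s['force'],B(s['force'][:2]+O))
c=cam('scene')
for b in blobs(c,'red',25):
        q=B(ray(c,b[1],48)[0])
        if abs(q[0])<100 and abs(q[1])<170: print(b[0],q)
```

```text
(np.float64(-40.5), np.float64(22.5)) 110.00488756320107 [-4.59263698 -7.01606686  3.26878037] (np.float64(0.2), np.float64(-8.4))
[262, 189, 12, 14, 138] (np.float64(-38.6), np.float64(53.1))
```

The knob is on the stop at 8 N, with the cover shut. Back off, go up and over, and come down on its +x side.

>>> step_arm:
  plan:
    - {"offset": [-1,0,0],"rot": [0,0,0],"gripper": 0}
    - {"offset": [-2,0,0],"rot": [0,0,0],"gripper": 0}
    - {"offset": [-2,0,-2.5],"rot": [0,0,0],"gripper": 0}
    - {"offset": [-2,0,-5],"rot": [0,0,0],"gripper": 0}
    - {"offset": [-2,0,-5.5],"rot": [0,0,0],"gripper": 0}
    - {"offset": [-1,1.5,-5.5],"rot": [0,0,0],"gripper": 0}
    - {"offset": [1,3,-5.5],"rot": [0,0,0],"gripper": 0}
    - {"offset": [2.7,4.7,-5.5],"rot": [0,0,0],"gripper": 0}
    - {"offset": [2.7,4.7,-5.5],"rot": [0,0,0],"gripper": 0}
    - {"offset": [2.7,4.7,-3],"rot": [0,0,0],"gripper": 0}
    - {"offset": [2.7,4.7,-0.5],"rot": [0,0,0],"gripper": 0}
    - {"offset": [2.7,4.7,0],"rot": [0,0,0],"gripper": 0}

```text
time_s: 6.6
eef_pos: [576.1, -19.2, 106.8]
ee_rot: [-0.002, 0.884, 0.467, -0.002]
force: [0.3, 0.3, 0.2]
grip_width: 0.004
grip_force: 0.0
```

Run:
```python
from h import *
s=sense(); print(B(s['eef_pos']),s['eef_pos'][2],s['force'])
for n,z in(('top',57),('scene',48)):
    c=cam(n)
    for b in blobs(c,'red',25):
        q=B(ray(c,b[1],z)[0])
        if abs(q[0])<100 and abs(q[1])<170: print(n,b[0],q)
    if n=='scene': save(c,'s4.png',(170,120,330,265),4)
```

```text
(np.float64(4.8), np.float64(49.0)) 106.8225221875917 [0.28184307 0.34822985 0.24159492]
scene [265, 190, 9, 13, 67] (np.float64(-36.0), np.float64(61.7))
```

View pics/s4.png

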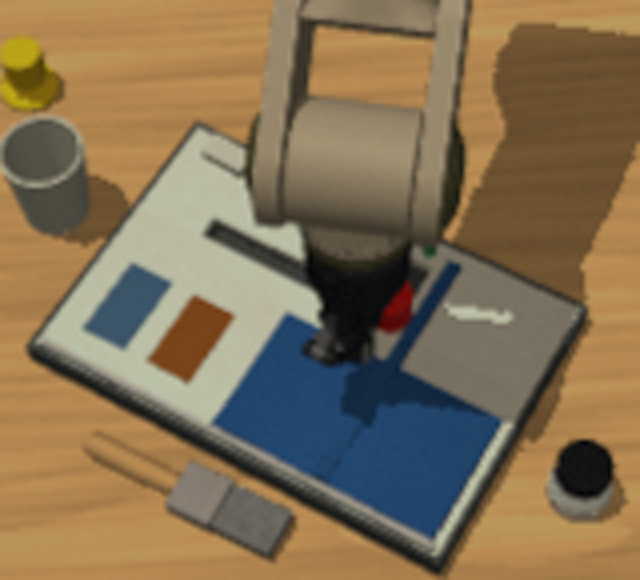

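The cover is shut against the knob, and the fingertips, at crop (340,345), are on the cover side of the knob at (395,308). Next, push sideways along -tool y.

>>> step_arm:
  plan:
    - {"offset": [0,0,0],"rot": [0,0,0],"gripper": 0}
    - {"offset": [0,-0.5,0],"rot": [0,0,0],"gripper": 0}
    - {"offset": [0,-1,0],"rot": [0,0,0],"gripper": 0}
    - {"offset": [0,-1.5,0],"rot": [0,0,0],"gripper": 0}
    - {"offset": [0,-2,0],"rot": [0,0,0],"gripper": 0}
    - {"offset": [0,-2.5,0],"rot": [0,0,0],"gripper": 0}
    - {"offset": [0,-3,0],"rot": [0,0,0],"gripper": 0}

```text
time_s: 7.4
eef_pos: [553.0, -2.0, 110.1]
ee_rot: [0.0, 0.884, 0.467, 0.0]
force: [0.8, -0.7, 1.0]
grip_width: 0.001
grip_force: 0.4
```

>>> step_arm:
  plan:
    - {"offset": [0,-0.5,0],"rot": [0,0,0],"gripper": 0}
    - {"offset": [0,-1,0],"rot": [0,0,0],"gripper": 0}
    - {"offset": [0,-1.5,0],"rot": [0,0,0],"gripper": 0}
    - {"offset": [0,-2,0],"rot": [0,0,0],"gripper": 0}
    - {"offset": [0,-2.4,0],"rot": [0,0,0],"gripper": 0}
    - {"offset": [0,-2.4,0],"rot": [0,0,0],"gripper": 0}

```text
time_s: 8.0
eef_pos: [533.0, 11.6, 109.8]
ee_rot: [-0.0, 0.884, 0.467, -0.0]
force: [-0.6, -0.5, -0.1]
grip_width: -0.003
grip_force: 0.0
```

Run:
```python
from h import *
s=sense(); print(B(s['eef_pos']),s['eef_pos'][2],s['force'])
for n,z in(('top',57),('scene',48)):
    c=cam(n)
    for b in blobs(c,'red',15):
        q=B(ray(c,b[1],z)[0])
        if abs(q[0])<120 and abs(q[1])<170: print(n,b[0],q)
    if n=='scene': save(c,'s5.png',(170,120,330,265),4)
```

```text
(np.float64(-48.2), np.float64(50.2)) 109.80450350210397 [-0.61028551 -0.54959694 -0.09434233]
scene [272, 181, 7, 13, 61] (np.float64(-75.6), np.float64(62.3))
```

View pics/s5.png

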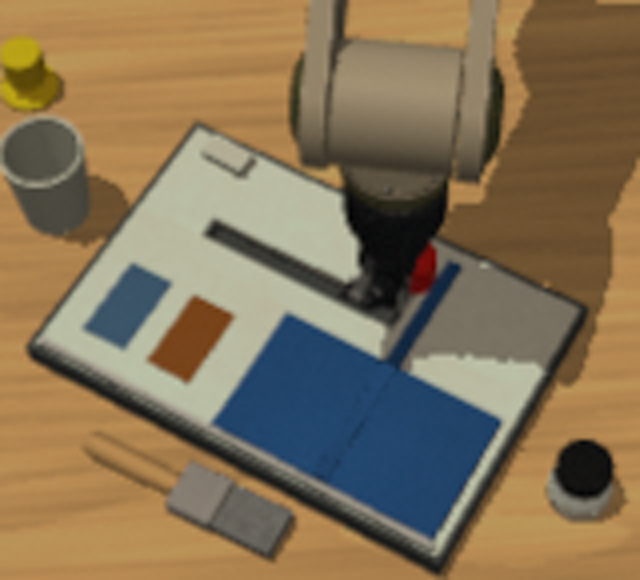

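The knob has moved about 40 mm along the short leg (now at crop (425,270)) and the cover is still shut. Push on to the end stop.

>>> step_arm:
  plan:
    - {"offset": [0,-0.2,0],"rot": [0,0,0],"gripper": 0}
    - {"offset": [0,-0.4,0],"rot": [0,0,0],"gripper": 0}
    - {"offset": [0,-0.5,0],"rot": [0,0,0],"gripper": 0}
    - {"offset": [0,-0.5,0],"rot": [0,0,0],"gripper": 0}

```text
time_s: 8.5
eef_pos: [529.2, 14.1, 109.9]
ee_rot: [-0.0, 0.884, 0.467, -0.0]
force: [-0.1, -0.2, -0.5]
grip_width: -0.0
grip_force: 0.0
```

>>> step_arm:
  plan:
    - {"offset": [0,-0.1,0],"rot": [0,0,0],"gripper": 0}
    - {"offset": [0,-0.15,0],"rot": [0,0,0],"gripper": 0}
    - {"offset": [0,-0.15,0],"rot": [0,0,0],"gripper": 0}

```text
time_s: 8.8
eef_pos: [528.1, 14.9, 109.9]
ee_rot: [-0.0, 0.884, 0.467, -0.0]
force: [-0.3, 0.2, -0.7]
grip_width: 0.0
grip_force: 0.1
```

>>> step_arm:
  plan:
    - {"offset": [0,-0.1,0],"rot": [0,0,0],"gripper": 0}
    - {"offset": [0,-0.2,0],"rot": [0,0,0],"gripper": 0}
    - {"offset": [0,-0.2,0],"rot": [0,0,0],"gripper": 0}

```text
time_s: 9.1
eef_pos: [526.6, 16.0, 110.0]
ee_rot: [0.0, 0.884, 0.467, 0.0]
force: [1.3, -1.3, -0.3]
grip_width: 0.003
grip_force: 0.8
```

>>> step_arm:
  plan:
    - {"offset": [0,-0.1,0],"rot": [0,0,0],"gripper": 0}
    - {"offset": [0,-0.15,0],"rot": [0,0,0],"gripper": 0}
    - {"offset": [0,-0.15,0],"rot": [0,0,0],"gripper": 0}

```text
time_s: 9.4
eef_pos: [526.0, 16.5, 110.4]
ee_rot: [0.001, 0.884, 0.467, 0.001]
force: [3.2, -4.9, 2.1]
grip_width: 0.002
grip_force: 2.7
```

>>> step_arm:
  plan:
    - {"offset": [0,-0.1,0],"rot": [0,0,0],"gripper": 0}
    - {"offset": [0,-0.1,0],"rot": [0,0,0],"gripper": 0}

```text
time_s: 9.6
eef_pos: [525.6, 16.8, 110.8]
ee_rot: [0.002, 0.884, 0.467, 0.001]
force: [5.1, -5.7, 2.9]
grip_width: 0.003
grip_force: 3.6
```

>>> step_arm:
  plan:
    - {"offset": [0,1,0],"rot": [0,0,0],"gripper": 0}
    - {"offset": [0,2,0],"rot": [0,0,0],"gripper": 0}
    - {"offset": [0,2,-4],"rot": [0,0,0],"gripper": 0}
    - {"offset": [0,2,-8],"rot": [0,0,0],"gripper": 0}
    - {"offset": [-5,2,-12],"rot": [0,0,0],"gripper": 0}
    - {"offset": [-10,2,-15],"rot": [0,0,0],"gripper": 0}
    - {"offset": [-15,2,-18],"rot": [0,0,0],"gripper": 0}
    - {"offset": [-20,2,-20],"rot": [0,0,0],"gripper": 0}
    - {"offset": [-25,2,-20],"rot": [0,0,0],"gripper": 0}
    - {"offset": [-30,2,-20],"rot": [0,0,0],"gripper": 0}
    - {"offset": [-30,2,-20],"rot": [0,0,0],"gripper": 0}

```text
time_s: 10.7
eef_pos: [370.2, -243.9, 310.3]
ee_rot: [-0.0, 0.885, 0.466, -0.0]
force: [1.2, -1.3, 0.5]
grip_width: 0.0
grip_force: 0.0
```

Run:
```python
from h import *
s=sense(); print(B(s['eef_pos']),s['eef_pos'][2],s['force'])
for n,z in(('top',57),('scene',48)):
    c=cam(n)
    for b in blobs(c,'red',15):
        q=B(ray(c,b[1],z)[0])
        if abs(q[0])<120 and abs(q[1])<170: print(n,b[0],q)
    if n=='scene': save(c,'s6.png',(170,120,330,265),4)
```

```text
(np.float64(-38.7), np.float64(-252.6)) 310.28916012047483 [ 1.20731501 -1.3264726   0.46986544]
top [238, 199, 11, 11, 93] (np.float64(-87.3), np.float64(50.4))
scene [269, 177, 11, 15, 134] (np.float64(-85.1), np.float64(52.8))
```

View pics/s6.png

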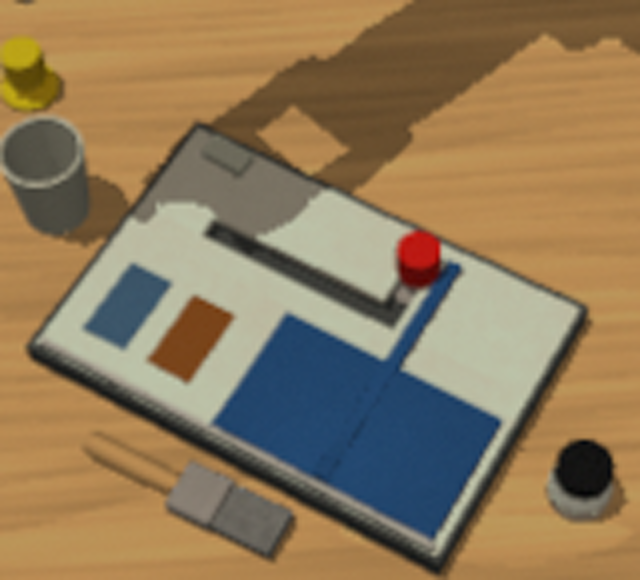

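The knob, at crop (418,258), is home at box (-87,50), the cover is shut and everything else is in place.

```bash
python3 -c "
from rig import *
print(finish_job())"
```

```text
the job is handed in; nothing more can be done
None
```

The box is closed and locked: the knob is home at the end of the short leg, measured at box (-87, 50) mm, the cover looks fully shut, the arm is clear, and the job is handed in (no verdict was returned).

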